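# Ready the bread knife over the loaf

### The job

Draw the bread knife out of its slanted block and hold it still above the middle of the long loaf, ready to slice: blade level, toothed edge down, straight across the loaf's length, about 5 cm clear of the crust. Do not touch either loaf with the knife or shift the loaves, leave the other things on the counter where they are, and finish still holding the knife there; do not put it down.

Things in the scene. Friction and masses are not known exactly. Their poses are not given: they have to be found in the camera images.
- knife: Bread knife, 0.16 kg. Origin on the handle mid-line where handle meets blade; x to the tip, z to the spine (away from the teeth). Black handle x -120 to 0, y +-11, z +-14 mm; steel blade x 0 to 180, z -18 to +12 mm (+2 at the tip), 3 mm thick. Balances near the origin. Starts with the blade wholly in the slot, tip down, handle sticking out at 45 degrees, spine uppermost.
- knife_edge (a point): Middle of the blade's toothed lower edge: 90 mm towards the tip and 18 mm below the knife's origin, in the knife's frame.
- block: Dark wooden knife block, fixed, 220 mm high. Origin at the centre of its underside; the slot rises at 45 degrees towards its own -x: the knife is drawn out along (-0.707, 0, 0.707) of this frame. The leaning body is 60 mm wide (y), 70 mm deep, 210 mm long; slot 200 mm deep, 8 mm wide, 37 mm high; the knife sits loosely in it.
- block_mouth (a point): Centre of the slot's mouth on the block's top end face (70 x 60 mm, square to the slot): 73.5 mm along -x and 185.5 mm above the block's origin.
- long_loaf: Long crusty loaf, 230 x 104 mm, top of the crust 85 mm above its underside; lies on the fixed bread board (20 mm thick), so its crust reaches 105 mm above the counter. Origin at the centre of the underside, x along the loaf's length, y across it, z up. Loose, 0.55 kg.
- round_loaf: Round loaf, 160 mm across, 82 mm high, on the same board. Origin at the centre of its underside. Loose; a bystander.
- jam_jar: Jam jar with a lid, 64 mm across, 85 mm high, origin at the centre of its underside. Bystander.
- sugar_bowl: White bowl, 90 mm across, 50 mm high, origin at the centre of its underside. Bystander.
- shaker: Steel shaker, 52 mm across, 90 mm high, origin at the centre of its underside. Bystander.
There are look-alikes about, which are no part of the job. Leave any red look-alike of the long_loaf alone.

How it is judged:
By the outcome, as a careful person would: the job done as asked, in the order asked, and still so for the second after the job is handed in, while the arm keeps its last pose, push and grip.
It also fails if it takes over 35 s, if anything falls off the work surface, if the arm or the gripper's body presses on something with over 40 N, if the wrist force passes 120 N, or if a joint passes its speed limit or range.

### The arm

A 6-joint arm with a two-finger parallel gripper is mounted at the origin on the work surface. World frame = base frame: x ahead of the robot, y to its left, z up, the work surface at z = 0. Lengths are in m, angles in degrees, forces in N, time in s.
With the tool pointing down it reaches from about 0.25 to 0.725 m from the base axis. Payload 9.7 kg.
Tool frame: the origin (TCP) lies between the finger pads; the fingertips stand bot.tcp_to_tips ahead of it and the grasp point (between the pads) lies 2 mm behind it (bot.tcp_to_tips is the distance from the TCP to the fingertips, in m); z points along the fingers, y is the line along which they close (so a half turn about z gives the same grasp; the last joint's range is limited). The gripper opens to 85 mm and grips with 20 to 120 N. Pads are 22 mm wide; open, the fingers measure 114 mm over their backs; the gripper's body (76 mm by 85 mm) begins 54 mm behind the grasp point. The pads swing forward as they close: fully open they stand 13 mm farther back than shut.
Start: joints at [-75.63, 4.979, 10.078, 95.1, 0, 90], TCP at [0.136, -0.533, 0.248] pointing down, gripper open.
Joint ranges: [-179.16, 179.16], [-48.56, 103.87], [-65.8, 70.77], [-126.05, 130.52], [-82.76, 87.17], [-180, 180]. Speed limits (degrees/s): [127.2, 127.2, 147.25, 180, 180, 180].

### API

Orientations are given as [roll, pitch, yaw] about the fixed x, y, z axes, in that order (R = Rz(yaw) Ry(pitch) Rx(roll)).
In Python, from workcell import sensors, camera, camera_params, bot gives the robot as it stands.
- The arm moves only by the tool apply_moves, never from a script. Its argument "motion" is a list of rows, each an object with "jaw": the opening, from -1 (shut) to 1 (fully open); "xyz": the shift along the tool's x, y, z in mm, a list of three; "twist": the turn about the tool's z in rad. A call has 1 to 5 rows; each row is the pose to reach, as a shift and turn from the pose commanded when the call began, along the tool's axes at that moment; what a row does not reach only later rows make up. A row lasts 1/8 s, in which the tool goes at most 62.5 mm and 10.7 degrees, less where a joint would pass 70% of its speed; a pose out of reach is approached as far as the arm can. A call with a gripper value outside its range is refused whole. The fingers move at their own pace and stop on an object; "grip_force" is the grip in N (left out, the last holds). Time passes only in rows, so rows that repeat a pose let the fingers close. It gives the time, the measured TCP pose, the force, the opening and the grip force at its end, in the units of the state.
- sensors.get_obs(): the state, without advancing time (a new reading comes with each control period).
- camera(name): name is "scene" or "top"; returns (picture, depth): 480x640x3 uint8, red, green, blue; 480x640 float32, m along the optical axis (not along the pixel's ray), 0 where there is no reading.
- camera_params(name): a dict with "mtx" (3x3 intrinsics, pixels), "rvec" (rotation vector, rad) and "tvec" (3), from world to camera coordinates, as OpenCV has them. Camera axes: x right, y down, z forward; pixel columns grow to the right and rows downward; lengths in m; the calibration is good to about 2 mm. A picture is of the moment at which its call begins. camera_params takes no time and is no camera call.
- bot.job_done(): hands the job in; it is judged then, once.
The state is a dict: "time": time; "q": joint angles; "qd": joint speeds; "joint_efforts": joint torques, N m; "ee_pos": TCP position; "tcp_rot": TCP orientation; "wrist_force": force on the tool from outside, world axes, zero at the start; "torque": the same for the moment, N m; "opening": finger opening in m; "grasp_force": force on a finger pad.
Only numpy, scipy, OpenCV 4.12 (cv2) and the standard library are available. Lean on these libraries where they do the work, as an engineer would, in place of code of your own. Each camera call takes 0.05 s, during which the arm holds its last target. There are 200 camera calls.

## Working session

There is one attempt and no reset: what is moved stays moved. The work goes in short steps, Python scripts to look and compute and a tool call to move; the robot and the scene stay as the last step left them, time stands still between calls to the robot, and variables do not carry over. Pictures are saved under pics/ and viewed, at most 10 in all, crops included, and the job is handed in when it is done.

Besides the shell and the picture viewer there is one more tool, called after "Request:" as name(argument=value, ...), one argument or row to a line, values as JSON. apply_moves: Moves the arm, as the interface text tells. Its arguments: {"type":"object","properties":{"motion":{"type":"array","items":{"type":"object","properties":{"jaw":{"type":"number"},"xyz":{"type":"array","items":{"type":"number"}},"twist":{"type":"number"}}}},"grip_force":{"type":"number"}},"required":["motion"]}

```bash
ls; mkdir -p pics; python3 - <<'E'
from workcell import sensors,camera,camera_params,bot
import cv2,numpy as np
o=sensors.get_obs();print(o,bot.tcp_to_tips)
for n in("scene","top"):
    p,d=camera(n);cv2.imwrite(f"pics/{n}0.png",p[:,:,::-1]);np.savez(f"{n}0.npz",p=p,d=d);print(n,camera_params(n))
E
```

```text
pics
{'time': 0.0, 'q': array([-7.56317930e+01,  5.01053713e+00,  1.00345828e+01,  9.50994914e+01,
       -2.49235305e-03,  8.99995279e+01]), 'qd': array([-0.01252721, -0.0220275 ,  0.01489807, -0.05193224, -0.02339518,
       -0.04340084]), 'joint_efforts': array([ 5.48508524e-04, -5.20386350e+01,  4.64806044e+01,  1.62519672e-02,
       -5.11422354e-05,  4.96553992e-05]), 'ee_pos': array([ 0.13642129, -0.53259946,  0.24758961]), 'tcp_rot': array([-1.79924554e+02,  2.49172918e-03,  1.43686825e+01]), 'wrist_force': array([0.11494548, 0.60696414, 0.34955997]), 'torque': array([-0.01021329,  0.00301147, -0.0356278 ]), 'grasp_force': 0.0, 'opening': 0.08569511943414013} 0.017
scene {'mtx': array([[491.79057189,   0.        , 321.31899835],
       [  0.        , 491.79057189, 244.5649639 ],
       [  0.        ,   0.        ,   1.        ]]), 'rvec': array([ 1.4927734 ,  2.35283275, -0.6686018 ]), 'tvec': array([ 0.38125892, -0.37245838,  1.92592603])}
top {'mtx': array([[487.10151904,   0.        , 320.50700027],
       [  0.        , 487.10151904, 240.46839502],
       [  0.        ,   0.        ,   1.        ]]), 'rvec': array([ 2.11887155, -2.15572383,  0.16146294]), 'tvec': array([-0.09455793,  0.61531065,  1.42410362])}
```

View pics/scene0.png

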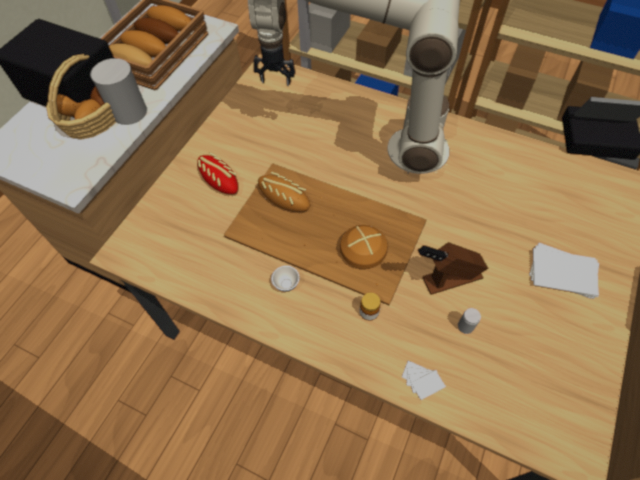

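View pics/top0.png

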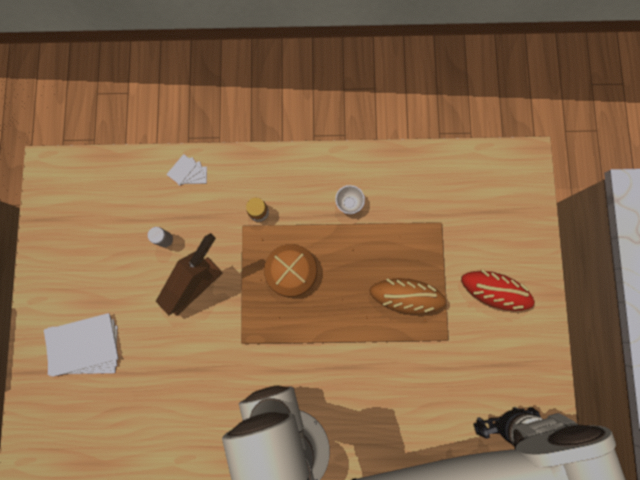

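Top view: the block is near (190,283) with its handle running to (211,238). The round loaf is at (291,270), the long loaf at (408,296), and the red look-alike at (498,290). Next I'll turn these into world positions from depth.

```bash
cat > h.py <<'E'
import cv2,numpy as np
from workcell import sensors,camera,camera_params,bot
from scipy.spatial.transform import Rotation as Ro
def cloud(n,d):
    c=camera_params(n);K=c['mtx'];R=cv2.Rodrigues(c['rvec'])[0];t=np.ravel(c['tvec'])
    v,u=np.mgrid[:480,:640]
    X=np.dstack([(u-K[0,2])/K[0,0]*d,(v-K[1,2])/K[1,1]*d,d])
    return (X-t)@R
E
python3 - <<'E'
from h import *
np.set_printoptions(precision=4,suppress=True)
for n in('top','scene'):
    z=np.load(n+'0.npz');W=cloud(n,z['d']);p=z['p'].astype(int)
    print(n)
    def rep(name,m):
        Q=W[m];c=(Q[:,:2].max(0)+Q[:,:2].min(0))/2
        r=cv2.minAreaRect(Q[:,:2].astype(np.float32));print(name,m.sum(),'min',Q.min(0),'max',Q.max(0),'rect',r)
    boxes={'top':{'long':(365,270,450,320),'round':(262,240,320,300),'jar':(243,190,272,224),'bowl':(332,182,368,218),'shaker':(145,222,176,252),'red':(458,265,538,315)},
    'scene':{'long':(250,165,318,218),'round':(335,222,390,270),'jar':(355,288,385,322),'bowl':(268,260,302,295),'shaker':(455,305,485,335)}}[n]
    for k,(a,b,c,d) in boxes.items():
        m=np.zeros((480,640),bool);m[b:d,a:c]=1;m&=W[...,2]>(0.03 if k in('long','round') else 0.015);rep(k,m)
    a,b,c,d={'top':(150,225,230,320),'scene':(410,235,495,295)}[n]
    m=np.zeros((480,640),bool);m[b:d,a:c]=1
    dark=(p.sum(2)<90)&m&(W[...,2]>0.19)
    rep('handle?',dark)
    Q=W[dark];C=np.median(Q,0);Q=Q[np.linalg.norm(Q-C,axis=1)<.1];C=Q.mean(0);u=np.linalg.svd(Q-C)[2][0];print(C,u,(Q-C)@u.T.min() if 0 else [((Q-C)@u).min(),((Q-C)@u).max()])
    blk=m&~dark&(W[...,2]>0.03);rep('block',blk)
im=cv2.imread('pics/top0.png')[225:325,145:245];im2=cv2.imread('pics/scene0.png')[230:300,410:500]
a=cv2.resize(im,(400,400),interpolation=cv2.INTER_CUBIC);b=cv2.resize(im2,(400,311),interpolation=cv2.INTER_CUBIC)
o=np.zeros((400,800,3),np.uint8);o[:,:400]=a;o[:311,400:]=b;cv2.imwrite('pics/crop1.png',o)
E
```

```text
top
long 2056 min [ 0.3842 -0.4718  0.0302] max [ 0.5168 -0.1115  1.5019] rect ((0.45064666867256165, -0.29155004024505615), (0.13227970898151398, 0.3603721261024475), 0.10317931324243546)
round 2219 min [ 0.3842 -0.1115  0.0301] max [0.6026 0.0641 1.5019] rect ((0.5072348117828369, -0.0466511994600296), (0.23008844256401062, 0.15633194148540497), 61.97712326049805)
jar 421 min [ 0.3842 -0.1115  0.0152] max [0.7412 0.1163 1.5019] rect ((0.5546952486038208, 0.007985159754753113), (0.41167253255844116, 0.06257136911153793), 26.374305725097656)
bowl 430 min [ 0.3842 -0.2405  0.0151] max [ 0.7849 -0.1115  1.5019] rect ((0.5839602947235107, -0.15754012763500214), (0.08724779635667801, 0.4100003242492676), 76.26043701171875)
shaker 369 min [ 0.3842 -0.1115  0.0166] max [0.6581 0.4054 1.5019] rect ((0.5255143046379089, 0.1414784938097), (0.5772959589958191, 0.050863683223724365), 65.84268188476562)
red 2041 min [ 0.3842 -0.736   0.0225] max [ 0.517  -0.1115  1.5019] rect ((0.4521206021308899, -0.42273810505867004), (0.12366828322410583, 0.625049352645874), 1.121311902999878)Traceback (most recent call last):
  File "<stdin>", line 16, in <module>
  File "<stdin>", line 7, in rep
    return umr_maximum(a, axis, None, out, keepdims, initial, where)
ValueError: zero-size array to reduction operation maximum which has no identity
```

```bash
cat > m.py <<'E'
from h import *
np.set_printoptions(precision=4,suppress=True)
for n in('top','scene'):
    z=np.load(n+'0.npz');W=cloud(n,z['d']);p=z['p'].astype(int);ok=z['d']>0
    print(n)
    def rep(name,m):
        Q=W[m]
        if len(Q)<5: return print(name,'none')
        r=cv2.minAreaRect(Q[:,:2].astype(np.float32));print(name,m.sum(),'min',Q.min(0),'max',Q.max(0),'rect',np.round(r[0],4),np.round(r[1],4),r[2])
    boxes={'top':{'long':(365,270,450,320),'round':(262,240,320,300),'jar':(243,190,272,224),'bowl':(332,182,368,218),'shaker':(145,222,176,252),'red':(458,265,538,315)},
    'scene':{'long':(250,165,318,218),'round':(335,222,390,270),'jar':(355,288,385,322),'bowl':(268,260,302,295),'shaker':(455,305,485,335)}}[n]
    for k,(a,b,c,d) in boxes.items():
        m=np.zeros((480,640),bool);m[b:d,a:c]=1;m&=ok&(W[...,2]>(0.03 if k in('long','round') else 0.015));rep(k,m)
    a,b,c,d={'top':(150,225,230,320),'scene':(410,235,495,295)}[n]
    m=np.zeros((480,640),bool);m[b:d,a:c]=1;m&=ok
    hi=m&(W[...,2]>0.15)
    sat=p.max(2)-p.min(2); print('sat of hi',np.percentile(sat[hi],[5,25,50,75,95]))
    dark=hi&(sat<25)
    rep('handle',dark)
    Q=W[dark]
    if len(Q)>5:
        C=Q.mean(0);u=np.linalg.svd(Q-C)[2][0];s=(Q-C)@u;print(C,u,s.min(),s.max())
    rep('block',m&(sat>=25)&(W[...,2]>0.03));rep('hiblock',hi&(sat>=25))
im=cv2.imread('pics/top0.png')[225:325,145:245];im2=cv2.imread('pics/scene0.png')[230:300,410:500]
a=cv2.resize(im,(400,400),interpolation=cv2.INTER_CUBIC);b=cv2.resize(im2,(400,311),interpolation=cv2.INTER_CUBIC)
o=np.zeros((400,800,3),np.uint8);o[:,:400]=a;o[:311,400:]=b;cv2.imwrite('pics/crop1.png',o)
E
python3 m.py
```

```text
top
long 2040 min [ 0.3845 -0.4718  0.0302] max [ 0.5168 -0.2482  0.1134] rect [ 0.4366 -0.3584] [0.2274 0.1205] 77.59563446044922
round 2199 min [ 0.443  -0.0906  0.0301] max [0.6026 0.0641 0.1096] rect [ 0.5245 -0.0138] [0.1553 0.1562] 56.77808380126953
jar 418 min [0.6817 0.056  0.0152] max [0.7412 0.1163 0.0922] rect [0.7113 0.0863] [0.06  0.059] 87.34935760498047
bowl 423 min [ 0.6958 -0.2405  0.0151] max [ 0.7849 -0.1516  0.0569] rect [ 0.7405 -0.196 ] [0.0866 0.0877] 43.9334716796875
shaker 363 min [0.6069 0.3544 0.0166] max [0.6581 0.4054 0.0964] rect [0.6327 0.3796] [0.0512 0.0502] 3.886122226715088
red 2026 min [ 0.3957 -0.736   0.0225] max [ 0.517  -0.524   0.0925] rect [ 0.4551 -0.6296] [0.2266 0.101 ] 66.1266860961914
sat of hi [19. 25. 40. 47. 50.]
handle 286 min [0.5264 0.1697 0.1838] max [0.5986 0.2507 0.2791] rect [0.5601 0.2099] [0.0217 0.1024] 40.293155670166016
[0.5609 0.2079 0.238 ] [-0.492  0.536 -0.686] -0.057106075287701376 0.07488094512376134
block 1801 min [0.3984 0.1664 0.03  ] max [0.6581 0.3987 0.279 ] rect [0.515  0.3111] [0.2398 0.243 ] 74.9433059692382
[... 527 characters left out ...]
 0.0152] max [ 0.7859 -0.1536  0.0554] rect [ 0.7234 -0.2047] [0.1322 0.0866] 19.401819229125977
shaker 392 min [0.6103 0.354  0.0157] max [0.6619 0.4051 0.0978] rect [0.6368 0.3797] [0.0497 0.0505] 8.50910472869873
sat of hi [ 1. 15. 45. 53. 58.]
handle 252 min [0.527  0.1696 0.1717] max [0.6065 0.2482 0.2791] rect [0.5664 0.212 ] [0.0206 0.1035] 42.556339263916016
[0.5735 0.2089 0.2374] [-0.4854  0.5409 -0.6869] -0.053619249492377064 0.07708195133481256
block 1395 min [0.3956 0.1653 0.0315] max [0.6066 0.3812 0.2802] rect [0.5102 0.2671] [0.0646 0.268 ] 43.50748825073242
hiblock 649 min [0.4576 0.1653 0.1502] max [0.6066 0.3178 0.2802] rect [0.5414 0.2343] [0.0643 0.1773] 44.09732437133789
```

```bash
ls pics
```

```text
crop1.png
scene0.png
top0.png
```

View pics/crop1.png

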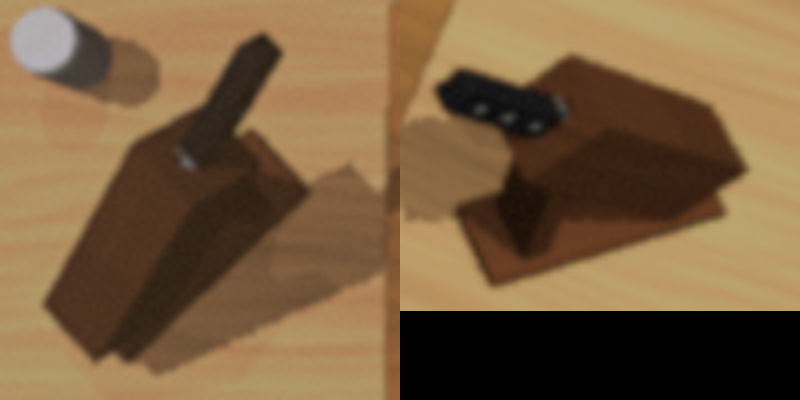

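Crop: the handle rises from the mouth at crop (185,157) to (265,45), and the block leans the same way. I'll fit block and handle boxes to the clouds of each camera, and get the loaf axis and board edges.

```bash
cat > fit.py <<'E'
from h import *
from scipy.optimize import least_squares
np.set_printoptions(precision=4,suppress=True)
def box(P,lo,hi):
    c=(lo+hi)/2;q=np.abs(P-c)-(hi-lo)/2
    return np.linalg.norm(np.maximum(q,0),axis=1)+np.minimum(q.max(1),0)
def frame(a):
    h=np.array([np.cos(a),np.sin(a),0]);z=np.array([0,0,1.])
    X=-(h+z)/2**.5;Z=(z-h)/2**.5;return np.array([X,np.cross(Z,X),Z])
def res(p,Q):   # p: mouth x,y, angle of h, body z offset, knife slide, knife z
    L=(Q-[p[0],p[1],.1855])@frame(p[2]).T
    b=box(L,np.array([0,-.03,p[3]-.035]),np.array([.21,.03,p[3]+.035]))
    k=box(L,np.array([-.12+p[4],-.011,p[5]-.014]),np.array([p[4],.011,p[5]+.014]))
    return np.where(np.abs(b)<np.abs(k),b,k)
A=[];B=[]
for n in('top','scene'):
    z=np.load(n+'0.npz');W=cloud(n,z['d']);ok=z['d']>0
    a,b,c,d={'top':(150,225,230,320),'scene':(410,235,495,295)}[n]
    m=np.zeros((480,640),bool);m[b:d,a:c]=1;m&=ok&(W[...,2]>.06)
    Q=W[m];Q=Q[np.linalg.norm(Q[:,:2]-[.633,.38],axis=1)>.045];A.append(Q)
    a,b,c,d={'top':(365,270,450,320),'scene':(250,165,318,218)}[n]
    m=np.zeros((480,640),bool);m[b:d,a:c]=1;m&=ok&(W[...,2]>.04);B.append(W[m])
for Q in A+[np.vstack(A)]:
    r=least_squares(res,[.53,.24,-.81,.01,0,0],args=(Q,),loss='soft_l1',f_scale=.002)
    print('block',r.x,np.degrees(r.x[2]),np.median(abs(r.fun)))
def lres(p,Q):
    u=np.array([np.cos(p[2]),np.sin(p[2])]);v=np.array([-u[1],u[0]]);D=Q[:,:2]-p[:2]
    return (((D@u)/.115)**2+((D@v)/.052)**2+(np.maximum(Q[:,2]-.02-p[3],0)/(.085-p[3]))**2)**.5-1
for Q in B+[np.vstack(B)]:
    r=least_squares(lres,[.44,-.36,1.35,.02],args=(Q,),loss='soft_l1',f_scale=.05,bounds=([0,-1,0,0],[1,1,3,.06]))
    T=Q[Q[:,2]>.08];C=T.mean(0);u=np.linalg.svd(T[:,:2]-C[:2])[2][0]
    print('loaf',r.x,np.degrees(r.x[2]),np.median(abs(r.fun)),'pca',C,np.degrees(np.arctan2(u[1],u[0])),Q[:,2].max())
z=np.load('top0.npz');W=cloud('top',z['d'])
for u,v in((241,225),(442,223),(447,341),(242,342)):print('board',W[v+2 if v<280 else v-2,u+2 if u<300 else u-2])
E
python3 fit.py
```

```text
block [ 0.5362  0.2398 -0.8151 -0.0011  0.0021 -0.0023] -46.70137548171023 0.0008888382692371442
block [ 0.537   0.2373 -0.8175 -0.001   0.0025 -0.0014] -46.83916306347913 0.0010037722631417792
block [ 0.5365  0.2386 -0.8169 -0.0009  0.0022 -0.0019] -46.80530654100691 0.0010208560864309602
loaf [ 0.4427 -0.3594  1.4036  0.0219] 80.4221788369989 0.026549219939509594 pca [ 0.4421 -0.3572  0.0943] -99.91696462830305 0.11342097032723633
loaf [ 0.4444 -0.361   1.4048  0.0227] 80.4915825254428 0.036032670868814565 pca [ 0.4527 -0.3537  0.0943] 81.54822905620081 0.10957210737287705
loaf [ 0.4434 -0.3601  1.4066  0.0231] 80.58988012151055 0.03081397701598182 pca [ 0.446  -0.3559  0.0943] -99.81209526582668 0.11342097032723633
board [0.664  0.1338 0.0226]
board [ 0.6591 -0.4741  0.0237]
board [ 0.3143 -0.4707  0.0209]
board [0.321  0.129  0.0169]
```

```bash
cat >> h.py <<'E'
def go(xyz,yaw=None):
    o=sensors.get_obs();R=Ro.from_euler('xyz',o['tcp_rot'],degrees=True)
    s=R.inv().apply(np.array(xyz)-o['ee_pos'])*1e3
    t=0 if yaw is None else -np.radians((yaw-o['tcp_rot'][2]+180)%360-180)
    print('shift',np.round(s,1),'twist',round(t,3))
def st():
    o=sensors.get_obs();print({k:np.round(o[k],3) for k in('time','ee_pos','tcp_rot','wrist_force','opening','grasp_force','q')})
E
python3 -c "
from h import *
go([.136,-.533,.40]);go([.5655,.2077,.38],133.2)"
```

```text
shift [-5.000e-01  1.000e-01 -1.523e+02] twist 0
shift [ 599.4 -610.8 -131.6] twist -2.074
```

Request:
apply_moves(
  motion=[
    {"xyz": [0, 0, -60], "twist": -0.1, "jaw": 1},
    {"xyz": [40, -40, -120], "twist": -0.28, "jaw": 1},
    {"xyz": [80, -80, -150], "twist": -0.46, "jaw": 1},
    {"xyz": [120, -122, -150], "twist": -0.64, "jaw": 1},
    {"xyz": [160, -163, -150], "twist": -0.82, "jaw": 1},
  ],
)

```text
time: 0.72
ee_pos: [0.2474, -0.3411, 0.3985]
tcp_rot: [179.9, 0.0, 61.6]
wrist_force: [0.4, -0.6, 0.3]
opening: 0.0853
grasp_force: 0.0
```

```bash
python3 -c "
from h import *
st();go([.5655,.2077,.38],133.2)"
```

```text
{'time': np.float64(0.725), 'ee_pos': array([ 0.247, -0.341,  0.399]), 'tcp_rot': array([1.79948e+02, 1.40000e-02, 6.16440e+01]), 'wrist_force': array([ 0.388, -0.605,  0.25 ]), 'opening': np.float64(0.085), 'grasp_force': np.float64(0.0), 'q': array([-5.40460e+01, -6.00100e+00,  1.66380e+01,  1.12587e+02,
        9.00000e-03,  6.43100e+01])}
shift [634.   19.2  18.4] twist -1.249
```

Request:
apply_moves(
  motion=[
    {"xyz": [55, 0, 0], "twist": -0.17, "jaw": 1},
    {"xyz": [110, 0, 0], "twist": -0.34, "jaw": 1},
    {"xyz": [165, 3, 0], "twist": -0.51, "jaw": 1},
    {"xyz": [220, 5, 0], "twist": -0.68, "jaw": 1},
    {"xyz": [275, 8, 0], "twist": -0.85, "jaw": 1},
  ],
)

```text
time: 1.35
ee_pos: [0.3862, -0.1033, 0.398]
tcp_rot: [180.0, 0.0, 110.4]
wrist_force: [0.8, -0.6, -0.0]
opening: 0.0854
grasp_force: 0.0
```

```bash
python3 -c "
from h import *
st();go([.5655,.2077,.38],133.2)"
```

```text
{'time': np.float64(1.35), 'ee_pos': array([ 0.386, -0.103,  0.398]), 'tcp_rot': array([1.79995e+02, 8.00000e-03, 1.10375e+02]), 'wrist_force': array([ 0.844, -0.553, -0.002]), 'opening': np.float64(0.085), 'grasp_force': np.float64(0.0), 'q': array([-1.49650e+01, -8.78600e+00,  1.41110e+01,  1.12888e+02,
       -4.00000e-03,  5.46590e+01])}
shift [229.1 276.3  18. ] twist -0.398
```

Request:
apply_moves(
  motion=[
    {"xyz": [38, 46, 0], "twist": -0.1, "jaw": 1},
    {"xyz": [76, 92, 0], "twist": -0.2, "jaw": 1},
    {"xyz": [114, 138, 0], "twist": -0.3, "jaw": 1},
    {"xyz": [152, 184, 0], "twist": -0.4, "jaw": 1},
    {"xyz": [190, 230, 0], "twist": -0.4, "jaw": 1},
  ],
)

```text
time: 1.98
ee_pos: [0.5372, 0.1543, 0.3978]
tcp_rot: [-180.0, 0.0, 133.1]
wrist_force: [0.6, -1.0, 0.0]
opening: 0.0851
grasp_force: 0.0
```

```bash
python3 -c "
from h import *
st();go([.5655,.2077,.33],133.2)"
```

```text
{'time': np.float64(1.975), 'ee_pos': array([0.537, 0.154, 0.398]), 'tcp_rot': array([-1.79987e+02,  2.00000e-03,  1.33072e+02]), 'wrist_force': array([ 0.612, -1.023,  0.003]), 'opening': np.float64(0.085), 'grasp_force': np.float64(0.0), 'q': array([ 1.60280e+01,  1.35640e+01,  3.72750e+01,  1.13722e+02,
       -8.00000e-03,  6.29560e+01])}
shift [19.7 57.1 67.7] twist -0.002
```

Request:
apply_moves(
  motion=[
    {"xyz": [10, 28, 0], "jaw": 1},
    {"xyz": [19.7, 57, 0], "jaw": 1},
    {"xyz": [19.7, 57, 20], "jaw": 1},
    {"xyz": [19.7, 57, 50], "jaw": 1},
    {"xyz": [19.7, 57, 67], "jaw": 1},
  ],
)

```text
validation failed for argument at $.mo...
```

```bash
python3 -c "
from h import *
st();go([.5655,.2077,.2281],133.2)
for n in ('scene','top'):
  p,d=camera(n);u,v=((400,190) if n=='scene' else (130,190));cv2.imwrite(f'pics/{n}1.png',cv2.resize(p[v:v+120,u:u+130,::-1],(520,480),interpolation=cv2.INTER_CUBIC))
a=np.hstack([cv2.imread('pics/scene1.png'),cv2.imread('pics/top1.png')]);cv2.imwrite('pics/c2.png',cv2.resize(a,(800,369)))"
```

```text
{'time': np.float64(1.975), 'ee_pos': array([0.537, 0.154, 0.398]), 'tcp_rot': array([-1.79987e+02,  2.00000e-03,  1.33072e+02]), 'wrist_force': array([ 0.612, -1.023,  0.003]), 'opening': np.float64(0.085), 'grasp_force': np.float64(0.0), 'q': array([ 1.60280e+01,  1.35640e+01,  3.72750e+01,  1.13722e+02,
       -8.00000e-03,  6.29560e+01])}
shift [ 19.7  57.2 169.6] twist -0.002
```

View pics/c2.png

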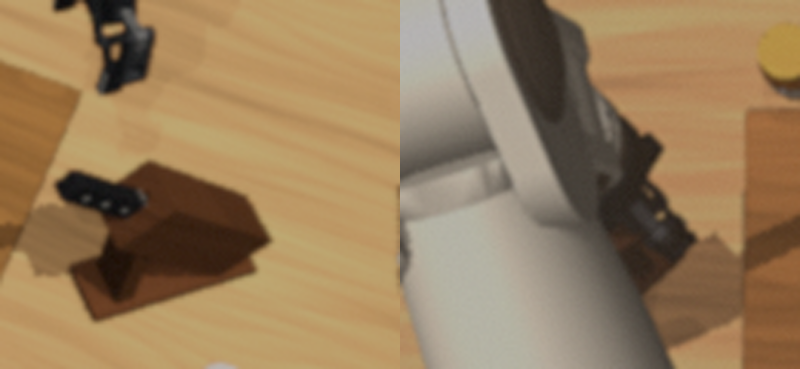

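The picture shows the gripper still short of the block because that call was refused, most likely for the missing twist. I'll resend it with every field.

Request:
apply_moves(
  motion=[
    {"xyz": [10, 28, 0], "twist": 0, "jaw": 1},
    {"xyz": [20, 57, 0], "twist": 0, "jaw": 1},
    {"xyz": [20, 57, 20], "twist": 0, "jaw": 1},
    {"xyz": [20, 57, 50], "twist": 0, "jaw": 1},
    {"xyz": [20, 57, 70], "twist": 0, "jaw": 1},
  ],
)

```text
time: 2.7
ee_pos: [0.5644, 0.2055, 0.3264]
tcp_rot: [-179.9, -0.0, 133.0]
wrist_force: [-0.2, -0.4, -0.3]
opening: 0.0849
grasp_force: 0.0
```

```bash
python3 -c "
from h import *
st();go([.5655,.2077,.2281],133.2)"
```

```text
{'time': np.float64(2.7), 'ee_pos': array([0.564, 0.205, 0.326]), 'tcp_rot': array([-1.79911e+02, -3.20000e-02,  1.32967e+02]), 'wrist_force': array([-0.176, -0.413, -0.279]), 'opening': np.float64(0.085), 'grasp_force': np.float64(0.0), 'q': array([ 2.00090e+01,  1.53310e+01,  3.08410e+01,  1.05604e+02,
       -5.00000e-03,  6.70410e+01])}
shift [ 0.8  2.5 98.3] twist -0.004
```

Request:
apply_moves(
  motion=[
    {"xyz": [1, 2, 25], "twist": 0, "jaw": 1},
    {"xyz": [1, 2, 50], "twist": 0, "jaw": 1},
    {"xyz": [1, 2, 70], "twist": 0, "jaw": 1},
    {"xyz": [1, 2, 85], "twist": 0, "jaw": 1},
    {"xyz": [1, 2, 85], "twist": 0, "jaw": 1},
  ],
)

```text
time: 3.32
ee_pos: [0.565, 0.2076, 0.2421]
tcp_rot: [-179.9, -0.0, 133.0]
wrist_force: [-0.3, 0.0, -0.3]
opening: 0.0855
grasp_force: 0.0
```

```bash
python3 -c "
from h import *
st();go([.5655,.2077,.2281],133.2)
p,d=camera('scene');cv2.imwrite('pics/c3.png',cv2.resize(p[190:310,400:530,::-1],(650,600),interpolation=cv2.INTER_CUBIC))"
```

```text
{'time': np.float64(3.325), 'ee_pos': array([0.565, 0.208, 0.242]), 'tcp_rot': array([-1.79901e+02, -4.10000e-02,  1.32963e+02]), 'wrist_force': array([-0.285,  0.013, -0.304]), 'opening': np.float64(0.085), 'grasp_force': np.float64(0.0), 'q': array([20.175, 12.298, 17.6  , 95.41 , -0.   , 67.213])}
shift [-0.3  0.4 14. ] twist -0.004
```

View pics/c3.png

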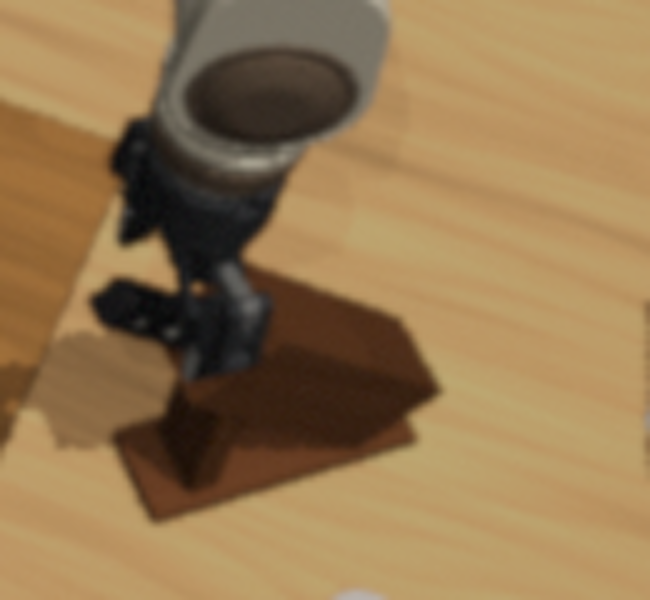

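The picture shows the handle (crop 95–185, 300) running between the open fingers, with a finger at (225,330). The grasp is centred, so I'll go down the last 14 mm and close.

Request:
apply_moves(
  motion=[
    {"xyz": [0, 0, 8], "twist": 0, "jaw": 1},
    {"xyz": [0, 0, 14], "twist": 0, "jaw": 1},
    {"xyz": [0, 0, 14], "twist": 0, "jaw": 1},
    {"xyz": [0, 0, 14], "twist": 0, "jaw": -0.2},
    {"xyz": [0, 0, 14], "twist": 0, "jaw": -1},
  ],
  grip_force=60,
)

```text
time: 4.0
ee_pos: [0.5655, 0.208, 0.2293]
tcp_rot: [180.0, 0.0, 133.0]
wrist_force: [0.5, -0.2, 0.7]
opening: 0.0514
grasp_force: 0.0
```

Request:
apply_moves(
  motion=[
    {"xyz": [0, 0, 0], "twist": 0, "jaw": -1},
    {"xyz": [0, 0, 0], "twist": 0, "jaw": -1},
    {"xyz": [0, 0, 0], "twist": 0, "jaw": -1},
    {"xyz": [0, 0, 0], "twist": 0, "jaw": -1},
  ],
  grip_force=60,
)

```text
time: 4.5
ee_pos: [0.5655, 0.2079, 0.2293]
tcp_rot: [180.0, 0.0, 133.0]
wrist_force: [-0.3, -0.0, 2.2]
opening: 0.0212
grasp_force: 59.9
```

```bash
python3 -c "
from h import *
st()"
```

```text
{'time': np.float64(4.5), 'ee_pos': array([0.566, 0.208, 0.229]), 'tcp_rot': array([1.79980e+02, 1.20000e-02, 1.32972e+02]), 'wrist_force': array([-0.292, -0.036,  2.226]), 'opening': np.float64(0.021), 'grasp_force': np.float64(59.918), 'q': array([ 2.0188e+01,  1.1974e+01,  1.5796e+01,  9.3799e+01, -3.0000e-03,
        6.7216e+01])}
```

Request:
apply_moves(
  motion=[
    {"xyz": [-5, 0, -5], "twist": 0, "jaw": -1},
    {"xyz": [-14, 0, -14], "twist": 0, "jaw": -1},
    {"xyz": [-26, 0, -26], "twist": 0, "jaw": -1},
    {"xyz": [-38, 0, -38], "twist": 0, "jaw": -1},
    {"xyz": [-50, 0, -50], "twist": 0, "jaw": -1},
  ],
  grip_force=100,
)

```text
time: 5.12
ee_pos: [0.6002, 0.1705, 0.2798]
tcp_rot: [-180.0, 0.0, 133.0]
wrist_force: [0.1, -0.2, -1.1]
opening: 0.0207
grasp_force: 97.7
```

Request:
apply_moves(
  motion=[
    {"xyz": [-14, 0, -14], "twist": 0, "jaw": -1},
    {"xyz": [-28, 0, -28], "twist": 0, "jaw": -1},
    {"xyz": [-42, 0, -42], "twist": 0, "jaw": -1},
    {"xyz": [-56, 0, -56], "twist": 0, "jaw": -1},
    {"xyz": [-60, 0, -60], "twist": 0, "jaw": -1},
  ],
)

```text
time: 5.75
ee_pos: [0.6413, 0.1264, 0.3397]
tcp_rot: [180.0, 0.0, 132.9]
wrist_force: [-0.8, -0.3, -1.2]
opening: 0.0211
grasp_force: 97.8
```

```bash
python3 -c "
from h import *
st()
a=[]
for n in ('scene','top'):
  p,d=camera(n);u,v=((360,170) if n=='scene' else (130,150));a.append(cv2.resize(p[v:v+150,u:u+150,::-1],(400,400),interpolation=cv2.INTER_CUBIC))
cv2.imwrite('pics/c4.png',np.hstack(a))"
```

```text
{'time': np.float64(5.75), 'ee_pos': array([0.641, 0.126, 0.34 ]), 'tcp_rot': array([1.79959e+02, 4.30000e-02, 1.32902e+02]), 'wrist_force': array([-0.847, -0.341, -1.173]), 'opening': np.float64(0.021), 'grasp_force': np.float64(97.757), 'q': array([ 1.11560e+01,  2.50920e+01,  4.51170e+01,  1.09967e+02,
       -1.50000e-02,  5.82540e+01])}
```

View pics/c4.png

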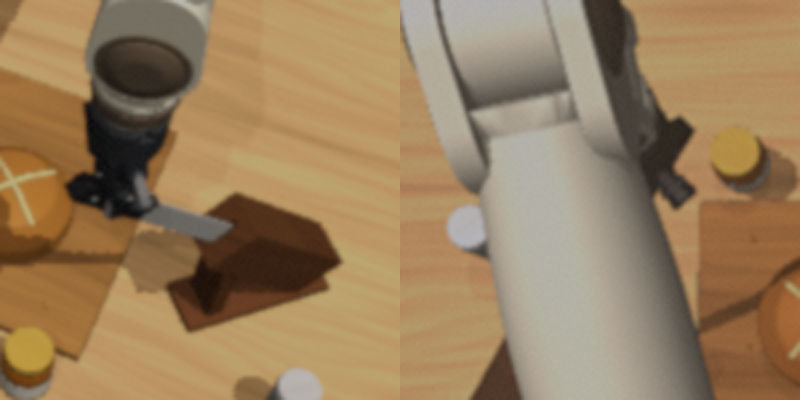

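The knife is following the gripper out, with its blade in line and the tip still in the mouth at scene crop (232,225). I'll draw it the rest of the way, then rise.

Request:
apply_moves(
  motion=[
    {"xyz": [-12, 0, -12], "twist": 0, "jaw": -1},
    {"xyz": [-24, 0, -24], "twist": 0, "jaw": -1},
    {"xyz": [-34, 0, -36], "twist": 0, "jaw": -1},
    {"xyz": [-34, 0, -60], "twist": 0, "jaw": -1},
    {"xyz": [-34, 0, -90], "twist": 0, "jaw": -1},
  ],
)

```text
time: 6.48
ee_pos: [0.6505, 0.1008, 0.4107]
tcp_rot: [179.6, 0.3, 133.0]
wrist_force: [0.9, 0.1, -0.8]
opening: 0.0209
grasp_force: 99.4
```

```bash
python3 -c "
from h import *
st();go([.3707,-.1775,.42],5)"
```

```text
{'time': np.float64(6.475), 'ee_pos': array([0.65 , 0.101, 0.411]), 'tcp_rot': array([179.576,   0.292, 132.986]), 'wrist_force': array([ 0.865,  0.054, -0.757]), 'opening': np.float64(0.021), 'grasp_force': np.float64(99.414), 'q': array([ 8.80900e+00,  3.60270e+01,  7.04720e+01,  1.23931e+02,
       -3.00000e-03,  5.58220e+01])}
shift [ -12.9 -394.3  -12.2] twist 2.234
```

Request:
apply_moves(
  motion=[
    {"xyz": [0, -30, 0], "twist": 0, "jaw": -1},
    {"xyz": [0, -70, 0], "twist": 0, "jaw": -1},
    {"xyz": [-2, -110, 0], "twist": 0.15, "jaw": -1},
    {"xyz": [-4, -150, 0], "twist": 0.32, "jaw": -1},
    {"xyz": [-6, -190, 0], "twist": 0.49, "jaw": -1},
  ],
)

```text
time: 7.1
ee_pos: [0.5132, -0.0339, 0.4145]
tcp_rot: [178.7, 0.2, 104.6]
wrist_force: [0.5, -0.2, -0.6]
opening: 0.0206
grasp_force: 99.5
```

```bash
python3 -c "
from h import *
st();go([.3707,-.1775,.40],5)"
```

```text
{'time': np.float64(7.1), 'ee_pos': array([ 0.513, -0.034,  0.415]), 'tcp_rot': array([178.72 ,   0.22 , 104.612]), 'wrist_force': array([ 0.459, -0.173, -0.592]), 'opening': np.float64(0.021), 'grasp_force': np.float64(99.516), 'q': array([ -3.881,   6.671,  31.355, 113.4  ,   0.198,  71.506])}
shift [-102.9 -174.4   11. ] twist 1.739
```

Request:
apply_moves(
  motion=[
    {"xyz": [-20, -35, 0], "twist": 0.17, "jaw": -1},
    {"xyz": [-40, -70, 0], "twist": 0.34, "jaw": -1},
    {"xyz": [-60, -105, 0], "twist": 0.51, "jaw": -1},
    {"xyz": [-80, -140, 0], "twist": 0.68, "jaw": -1},
    {"xyz": [-100, -172, 0], "twist": 0.85, "jaw": -1},
  ],
)

```text
time: 7.72
ee_pos: [0.3729, -0.1746, 0.4116]
tcp_rot: [178.9, -0.7, 55.9]
wrist_force: [0.9, 0.4, -0.4]
opening: 0.0208
grasp_force: 99.5
```

Request:
apply_moves(
  motion=[
    {"xyz": [0, 0, 0], "twist": 0.17, "jaw": -1},
    {"xyz": [0, 0, 0], "twist": 0.34, "jaw": -1},
    {"xyz": [0, 0, 0], "twist": 0.51, "jaw": -1},
    {"xyz": [0, 0, 0], "twist": 0.68, "jaw": -1},
    {"xyz": [0, 0, 0], "twist": 0.85, "jaw": -1},
  ],
)

```text
time: 8.35
ee_pos: [0.3739, -0.1739, 0.4115]
tcp_rot: [179.8, -1.2, 7.2]
wrist_force: [-0.4, 1.1, -1.4]
opening: 0.0208
grasp_force: 99.5
```

```bash
python3 -c "
from h import *
st();go([.3707,-.1775,.24],5)
p,d=camera('scene');np.savez('s5.npz',p=p,d=d);cv2.imwrite('pics/c5.png',cv2.resize(p[90:310,200:490,::-1],(790,600),interpolation=cv2.INTER_CUBIC))"
```

```text
{'time': np.float64(8.35), 'ee_pos': array([ 0.374, -0.174,  0.412]), 'tcp_rot': array([179.827,  -1.24 ,   7.198]), 'wrist_force': array([-0.378,  1.117, -1.434]), 'opening': np.float64(0.021), 'grasp_force': np.float64(99.513), 'q': array([-25.275,  -7.31 ,  17.069, 113.239,   0.519, 147.534])}
shift [ -7.4   2.7 171.4] twist 0.038
```

View pics/c5.png

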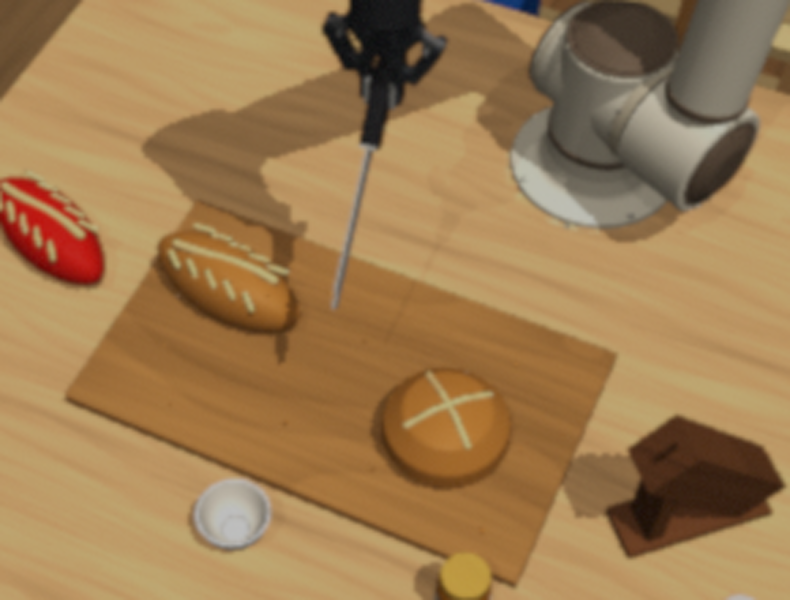

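The knife is fully out and the block is empty. The blade runs from crop (374,145) to its tip at (335,308), above the gap between the loaves. I'll measure its angle next.

```bash
cat > blade.py <<'E'
from h import *
np.set_printoptions(precision=4,suppress=True)
def blade(n,p,d,zmin=.05,rad=.30):
    W=cloud(n,d);o=sensors.get_obs();c=o['ee_pos'];yaw=np.radians(o['tcp_rot'][2]);u=np.array([np.cos(yaw),np.sin(yaw),0]);v=np.array([-u[1],u[0],0])
    D=W-c;x=D@u;y=D@v
    m=(d>0)&(abs(y)<.03)&(x>.02)&(x<rad)&(W[...,2]>zmin)
    Q=W[m];sat=(p.max(2).astype(int)-p.min(2))[m]
    k=sat<40;Q=Q[k];X=(Q-c)@u;Y=(Q-c)@v;Z=Q[:,2]
    for a in np.arange(.03,rad,.03):
        s=(X>a)&(X<a+.03)
        if s.sum()>3: print(round(a+.015,3),s.sum(),'y',np.median(Y[s]),'z med',np.median(Z[s]),'max',np.percentile(Z[s],95),'min',np.percentile(Z[s],5))
    print('tip',X.max(),Q[X.argmax()],'zmin',Z.min())
if __name__=='__main__':
    import sys
    z=np.load(sys.argv[1]);blade(sys.argv[2],z['p'],z['d'])
E
python3 blade.py s5.npz scene
```

```text
0.045 1787 y 0.001398293339377567 z med 0.6950492579515869 max 0.8113597983769253 min 0.400586796556927
0.075 68 y 0.01112621011745514 z med 0.812191667290894 max 0.8316498329694574 min 0.33651089085416885
0.105 28 y -0.001058580539088295 z med 0.3217397951754856 max 0.33943388267435204 min 0.3011076215854898
0.135 32 y -0.0005669451691739096 z med 0.28977101665587246 max 0.3112265442670416 min 0.2601951844819702
0.165 24 y -0.0012149893690848108 z med 0.2643612982745031 max 0.2837633002071955 min 0.24533559421916035
tip 0.17497420704237748 [ 0.5479 -0.1552  0.2493] zmin 0.24307367815039316
```

Request:
apply_moves(
  motion=[
    {"xyz": [-2, 1, 45], "twist": 0.04, "jaw": -1},
    {"xyz": [-4, 2, 95], "twist": 0.04, "jaw": -1},
    {"xyz": [-7, 3, 145], "twist": 0.04, "jaw": -1},
    {"xyz": [-7, 3, 170], "twist": 0.04, "jaw": -1},
    {"xyz": [-7, 3, 180], "twist": 0.04, "jaw": -1},
  ],
)

```text
time: 9.02
ee_pos: [0.3704, -0.1774, 0.2295]
tcp_rot: [180.0, -1.0, 5.3]
wrist_force: [-0.4, -0.4, -1.7]
opening: 0.0206
grasp_force: 99.4
```

Request:
apply_moves(
  motion=[
    {"xyz": [0, 0, 5], "twist": 0, "jaw": -1},
    {"xyz": [0, 0, 10], "twist": 0, "jaw": -1},
    {"xyz": [0, 0, 14], "twist": 0, "jaw": -1},
    {"xyz": [0, 0, 18], "twist": 0, "jaw": -1},
    {"xyz": [-1, 0, 22], "twist": 0, "jaw": -1},
  ],
  grip_force=40,
)

```text
time: 9.65
ee_pos: [0.3702, -0.1778, 0.2073]
tcp_rot: [-179.9, -0.9, 5.2]
wrist_force: [-1.1, 0.6, -0.6]
opening: 0.0205
grasp_force: 99.4
```

```bash
python3 -c "
from h import *
st();go([.3707,-.1775,.205],5);go([.285,-.185,.0395],5)"
```

```text
{'time': np.float64(9.65), 'ee_pos': array([ 0.37 , -0.178,  0.207]), 'tcp_rot': array([-179.943,   -0.927,    5.207]), 'wrist_force': array([-1.117,  0.577, -0.588]), 'opening': np.float64(0.021), 'grasp_force': np.float64(99.441), 'q': array([-26.007, -15.463, -13.412,  91.287,   0.529, 148.789])}
shift [ 0.5 -0.3  2.3] twist 0.004
shift [-88.2  -0.4 166.4] twist 0.004
```

Request:
apply_moves(
  motion=[
    {"xyz": [-8, 0, 9], "twist": 0, "jaw": -1},
    {"xyz": [-15, 0, 17], "twist": 0, "jaw": -1},
    {"xyz": [-23, 0, 24], "twist": 0, "jaw": -1},
    {"xyz": [-30, 0, 32], "twist": 0, "jaw": -1},
    {"xyz": [-30, 0, 32], "twist": 0, "jaw": -1},
  ],
  grip_force=30,
)

```text
time: 10.28
ee_pos: [0.34, -0.1805, 0.1745]
tcp_rot: [-179.9, -0.9, 5.2]
wrist_force: [-0.9, -0.2, 2.5]
opening: 0.0208
grasp_force: 98.5
```

```bash
python3 -c "
from h import *
from blade import blade
st()
p,d=camera('scene');np.savez('s6.npz',p=p,d=d);blade('scene',p,d,.03)
cv2.imwrite('pics/c6.png',cv2.resize(p[90:310,200:490,::-1],(790,600),interpolation=cv2.INTER_CUBIC))"
```

```text
{'time': np.float64(10.275), 'ee_pos': array([ 0.34 , -0.18 ,  0.175]), 'tcp_rot': array([-179.932,   -0.905,    5.164]), 'wrist_force': array([-0.916, -0.204,  2.469]), 'opening': np.float64(0.021), 'grasp_force': np.float64(98.516), 'q': array([-28.341, -19.375, -19.996,  88.662,   0.556, 146.498])}
0.045 1482 y 0.0018455065124018516 z med 0.4859381601089888 max 0.6255082011163028 min 0.2914283000663896
0.075 98 y 0.008256983287031663 z med 0.5813571017141799 max 0.6082891902290868 min 0.12461315838709709
0.105 22 y -0.0014529939696114984 z med 0.10719388768142969 max 0.12344476086825401 min 0.08385150010070871
0.135 23 y -0.0014213404068838791 z med 0.08899706306894477 max 0.10794189729963294 min 0.06535166914027629
0.165 23 y -0.0014060492757901573 z med 0.06649783734546214 max 0.08368962272015842 min 0.04478988383442654
0.195 15 y -0.001736867507303232 z med 0.047470620954801604 max 0.06566253558431188 min 0.036137078298530564
tip 0.20435514383915282 [ 0.544  -0.1639  0.0444] zmin 0.0335390129383792
```

View pics/c6.png

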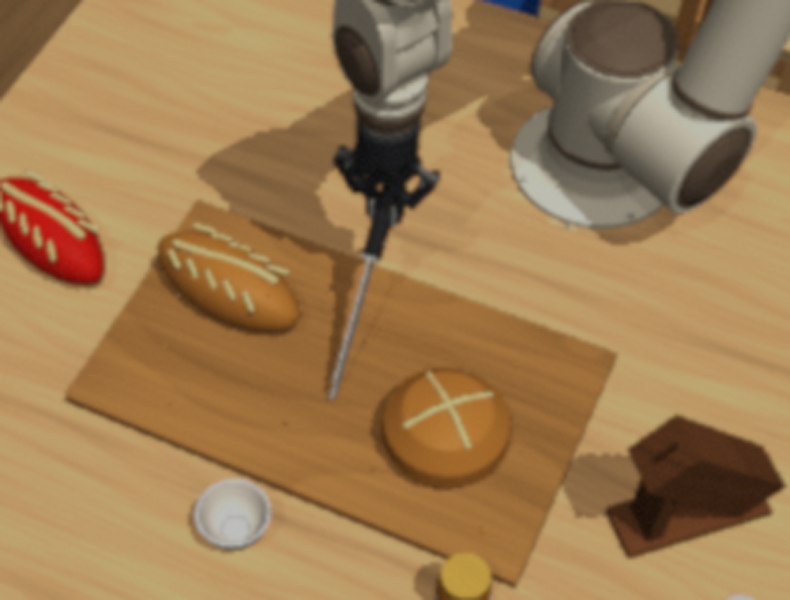

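The blade has pivoted to about 34°. Its tip rests on the board at crop (333,396), well clear of both loaves. I'll carry on along the arc.

Request:
apply_moves(
  motion=[
    {"xyz": [-7, 0, 9], "twist": 0, "jaw": -1},
    {"xyz": [-13, 0, 17], "twist": 0, "jaw": -1},
    {"xyz": [-19, 0, 26], "twist": 0, "jaw": -1},
    {"xyz": [-25, 0, 35], "twist": 0, "jaw": -1},
    {"xyz": [-30, 0, 45], "twist": 0, "jaw": -1},
  ],
)

```text
time: 10.95
ee_pos: [0.3112, -0.1831, 0.1288]
tcp_rot: [-179.9, -0.9, 5.2]
wrist_force: [-1.4, -0.3, 1.7]
opening: 0.0211
grasp_force: 95.9
```

Request:
apply_moves(
  motion=[
    {"xyz": [-4, 0, 9], "twist": 0, "jaw": -1},
    {"xyz": [-9, 0, 19], "twist": 0, "jaw": -1},
    {"xyz": [-13, 0, 29], "twist": 0, "jaw": -1},
    {"xyz": [-16, 0, 39], "twist": 0, "jaw": -1},
    {"xyz": [-19, 0, 49], "twist": 0, "jaw": -1},
  ],
)

```text
time: 11.58
ee_pos: [0.2932, -0.1846, 0.0795]
tcp_rot: [-179.9, -0.9, 5.2]
wrist_force: [-1.2, -0.0, 1.5]
opening: 0.0206
grasp_force: 92.9
```

```bash
python3 -c "
from h import *
from blade import blade
st()
p,d=camera('scene');np.savez('s7.npz',p=p,d=d);blade('scene',p,d,.028)"
```

```text
{'time': np.float64(11.575), 'ee_pos': array([ 0.293, -0.185,  0.079]), 'tcp_rot': array([-179.935,   -0.923,    5.201]), 'wrist_force': array([-1.177, -0.045,  1.489]), 'opening': np.float64(0.021), 'grasp_force': np.float64(92.926), 'q': array([-32.674, -24.787, -34.246,  79.852,   0.618, 142.127])}
0.045 1251 y 0.0018878451670900364 z med 0.39187234881660366 max 0.5330315737259327 min 0.20211852179204504
0.075 132 y 0.005220302449532732 z med 0.47732884168845413 max 0.5161664734337932 min 0.06334635925812161
0.105 16 y -0.0016674690819846027 z med 0.06956335573777368 max 0.07732008981833663 min 0.05478870337743649
0.135 18 y -0.002026489104588412 z med 0.06454977879537117 max 0.07000482511237033 min 0.04830901047075784
0.165 17 y -0.0017037806149354765 z med 0.05893092521667731 max 0.06763000543102612 min 0.044470982968379556
0.195 20 y -0.0018602558605136787 z med 0.05330818313778263 max 0.06288535949913397 min 0.03525402572802494
0.225 16 y -0.0017270397597059558 z med 0.04184421974499604 max 0.05345791372269665 min 0.031438445451471946
tip 0.2504029667900172 [ 0.542  -0.161   0.0497] zmin 0.029122270492345153
```

Request:
apply_moves(
  motion=[
    {"xyz": [-2, 0, 10], "twist": 0, "jaw": -1},
    {"xyz": [-4, 0, 20], "twist": 0, "jaw": -1},
    {"xyz": [-6, 0, 28], "twist": 0, "jaw": -1},
    {"xyz": [-6, 0, 33], "twist": 0, "jaw": -1},
    {"xyz": [-6, 0, 36], "twist": 0, "jaw": -1},
  ],
)

```text
time: 12.25
ee_pos: [0.2878, -0.185, 0.0438]
tcp_rot: [-179.9, -0.9, 5.2]
wrist_force: [-2.0, 0.9, 3.2]
opening: 0.0207
grasp_force: 92.3
```

Request:
apply_moves(
  motion=[
    {"xyz": [0, 0, 1], "twist": 0, "jaw": -1},
    {"xyz": [0, 0, 2], "twist": 0, "jaw": -1},
    {"xyz": [0, 0, 2], "twist": 0, "jaw": -1},
  ],
)

```text
time: 12.62
ee_pos: [0.2882, -0.1852, 0.0422]
tcp_rot: [-180.0, -0.9, 5.2]
wrist_force: [-0.7, -1.3, 2.4]
opening: 0.0209
grasp_force: 92.3
```

```bash
python3 -c "
from h import *
from blade import blade
st()
p,d=camera('scene');blade('scene',p,d,.026);print(sensors.get_obs()['torque'])"
```

```text
{'time': np.float64(12.625), 'ee_pos': array([ 0.288, -0.185,  0.042]), 'tcp_rot': array([-179.955,   -0.945,    5.198]), 'wrist_force': array([-0.704, -1.286,  2.408]), 'opening': np.float64(0.021), 'grasp_force': np.float64(92.326), 'q': array([-33.205, -24.649, -38.297,  75.639,   0.623, 141.6  ])}
0.045 1143 y 0.002060017689690541 z med 0.35520053049119477 max 0.49537526387021436 min 0.16318603149534774
0.075 122 y 0.005334946632753895 z med 0.4423449497210675 max 0.4773360628113589 min 0.039970399727397465
0.105 16 y -0.0020432210834920193 z med 0.048186931371604944 max 0.05443511384241189 min 0.03351280101602795
0.135 17 y -0.0013690833561447583 z med 0.046983920805365335 max 0.05257038199426967 min 0.03202006160125103
0.165 18 y -0.0014325087689196084 z med 0.04780556238908576 max 0.05435662004326278 min 0.03169835380115505
0.195 15 y -0.0014438137743464114 z med 0.04697289138595844 max 0.05128674467642105 min 0.030699780649259677
0.225 20 y -0.0012738791969276644 z med 0.04034624429302135 max 0.05104273826226946 min 0.031438130269933195
tip 0.24854968312025705 [ 0.5359 -0.164   0.039 ] zmin 0.027645589440474894
[-0.027  -0.5436 -0.0438]
```

Request:
apply_moves(
  motion=[
    {"xyz": [0, 0, 1], "twist": 0, "jaw": -1},
    {"xyz": [0, 0, 2], "twist": 0, "jaw": -1},
    {"xyz": [0, 0, 2], "twist": 0, "jaw": -1},
  ],
)

```text
time: 13.05
ee_pos: [0.2881, -0.1851, 0.0401]
tcp_rot: [-179.9, -0.9, 5.2]
wrist_force: [-2.6, 0.7, 2.8]
opening: 0.0206
grasp_force: 92.3
```

Request:
apply_moves(
  motion=[
    {"xyz": [0, 0, 1], "twist": 0, "jaw": -1},
    {"xyz": [0, 0, 1], "twist": 0, "jaw": -1},
  ],
)

```text
time: 13.3
ee_pos: [0.2882, -0.1851, 0.0391]
tcp_rot: [-179.9, -0.9, 5.2]
wrist_force: [-1.2, 0.1, 2.4]
opening: 0.021
grasp_force: 92.3
```

Request:
apply_moves(
  motion=[
    {"xyz": [0, 0, 1], "twist": 0, "jaw": -1},
    {"xyz": [0, 0, 1], "twist": 0, "jaw": -1},
  ],
)

```text
time: 13.55
ee_pos: [0.2881, -0.185, 0.038]
tcp_rot: [-179.9, -0.9, 5.2]
wrist_force: [-1.2, -0.6, 1.7]
opening: 0.0207
grasp_force: 92.2
```

Request:
apply_moves(
  motion=[
    {"xyz": [0, 0, 1], "twist": 0, "jaw": -1},
    {"xyz": [0, 0, 1], "twist": 0, "jaw": -1},
  ],
)

```text
time: 13.8
ee_pos: [0.2882, -0.1851, 0.0373]
tcp_rot: [-180.0, -0.9, 5.2]
wrist_force: [-3.4, 0.4, 5.8]
opening: 0.0203
grasp_force: 92.9
```

```bash
python3 -c "
from h import *
from blade import blade
st();print(sensors.get_obs()['torque'])
p,d=camera('scene');blade('scene',p,d,.026);np.savez('s8.npz',p=p,d=d)"
```

```text
{'time': np.float64(13.8), 'ee_pos': array([ 0.288, -0.185,  0.037]), 'tcp_rot': array([-179.95 ,   -0.935,    5.201]), 'wrist_force': array([-3.431,  0.435,  5.783]), 'opening': np.float64(0.02), 'grasp_force': np.float64(92.88), 'q': array([-33.202, -24.509, -38.752,  75.055,   0.62 , 141.601])}
[ 0.1399 -0.3339  0.051 ]
0.045 1141 y 0.0022206357846444166 z med 0.3500811299553959 max 0.490443685309415 min 0.16036774498783074
0.075 120 y 0.00437474217216008 z med 0.4323998718432901 max 0.4699043046262214 min 0.036300805461220643
0.105 15 y -0.0016289500007444465 z med 0.04588034457273914 max 0.0548394081454416 min 0.02848339027987708
0.135 16 y -0.0022209993007602496 z med 0.04556235479618245 max 0.05123353527897539 min 0.029714019631272168
0.165 17 y -0.001453457394621812 z med 0.04420680790925062 max 0.05227007738919192 min 0.029791287775524214
0.195 16 y -0.001809723824838017 z med 0.0469281502371072 max 0.05278334261863281 min 0.028748351939141863
0.225 19 y -0.001524711305757904 z med 0.03808787483503838 max 0.04964545913052587 min 0.027691633231998594
0.255 4 y -0.0028907711990249782 z med 0.03988301962395573 max 0.04442219912340007 min 0.030026703960851445
tip 0.2519669393273136 [ 0.5391 -0.1624  0.0447] zmin 0.027075977244221762
```

The force has jumped and the moment has dropped, so the heel and tip both sit on the board and the blade is level. I'll tighten the grip and lift.

Request:
apply_moves(
  motion=[
    {"xyz": [0, 0, 0], "twist": 0, "jaw": -1},
    {"xyz": [0, 0, 0], "twist": 0, "jaw": -1},
    {"xyz": [0, 0, -8], "twist": 0, "jaw": -1},
    {"xyz": [0, 0, -25], "twist": 0, "jaw": -1},
    {"xyz": [0, 0, -50], "twist": 0, "jaw": -1},
  ],
  grip_force=120,
)

```text
time: 14.48
ee_pos: [0.2869, -0.185, 0.088]
tcp_rot: [-179.9, -0.9, 5.2]
wrist_force: [0.1, -0.8, -1.6]
opening: 0.0205
grasp_force: 117.3
```

Request:
apply_moves(
  motion=[
    {"xyz": [0, 0, -25], "twist": 0, "jaw": -1},
    {"xyz": [0, 0, -55], "twist": 0, "jaw": -1},
    {"xyz": [0, 0, -90], "twist": 0, "jaw": -1},
    {"xyz": [0, 0, -120], "twist": 0, "jaw": -1},
    {"xyz": [0, 0, -150], "twist": 0, "jaw": -1},
  ],
)

```text
time: 15.1
ee_pos: [0.2847, -0.1855, 0.239]
tcp_rot: [-180.0, -0.9, 5.2]
wrist_force: [0.6, -1.2, -1.7]
opening: 0.0205
grasp_force: 117.3
```

```bash
python3 -c "
from h import *
from blade import blade
st()
p,d=camera('scene');blade('scene',p,d,.13);go([.2885,-.3344,.235],-9.4)"
```

```text
{'time': np.float64(15.1), 'ee_pos': array([ 0.285, -0.185,  0.239]), 'tcp_rot': array([-179.969,   -0.945,    5.203]), 'wrist_force': array([ 0.631, -1.175, -1.655]), 'opening': np.float64(0.021), 'grasp_force': np.float64(117.345), 'q': array([-33.568, -24.456, -16.35 ,  97.388,   0.616, 141.233])}
0.045 1580 y 0.002801316523511453 z med 0.5530991008607463 max 0.6905928504456068 min 0.36494619130583517
0.075 154 y 0.004517627830489942 z med 0.6398351625032759 max 0.6731883271638973 min 0.23766922226287057
0.105 20 y -0.0009987182360170516 z med 0.2448486440280942 max 0.25089657114028524 min 0.2310958790933302
0.135 19 y -0.0013623369872901277 z med 0.24195169570980188 max 0.24994329269437807 min 0.22942069949172536
0.165 22 y -0.0010444310273544353 z med 0.24482589503199825 max 0.2523607394389178 min 0.23073439750353894
0.195 21 y -0.0008368307009174608 z med 0.24433045906840126 max 0.2535390733964801 min 0.22940797008384733
0.225 25 y -0.0010359715854020887 z med 0.24004861633337757 max 0.2497185546632735 min 0.2290219705135107
0.255 5 y -0.0012674973126430874 z med 0.23341015120363118 max 0.23838462034863633 min 0.22606546592726307
tip 0.2491305720100854 [ 0.5336 -0.1656  0.236 ] zmin 0.22334168372395366
shift [-10.4 148.2   7.6] twist 0.255
```

Request:
apply_moves(
  motion=[
    {"xyz": [-2, 30, 0], "twist": 0.05, "jaw": -1},
    {"xyz": [-4, 65, 0], "twist": 0.11, "jaw": -1},
    {"xyz": [-7, 100, 0], "twist": 0.18, "jaw": -1},
    {"xyz": [-9, 130, 0], "twist": 0.23, "jaw": -1},
    {"xyz": [-10, 148, 2], "twist": 0.255, "jaw": -1},
  ],
)

```text
time: 15.78
ee_pos: [0.2883, -0.335, 0.2351]
tcp_rot: [-179.7, -0.9, -9.5]
wrist_force: [-0.0, 0.3, -0.8]
opening: 0.0203
grasp_force: 117.5
```

```bash
python3 -c "
from h import *
from blade import blade
st()
p,d=camera('scene');blade('scene',p,d,.13);go([.2885,-.3344,.1723],-9.4)
W=cloud('scene',d)
np.savez('s9.npz',p=p,d=d)"
```

```text
{'time': np.float64(15.775), 'ee_pos': array([ 0.288, -0.335,  0.235]), 'tcp_rot': array([-179.707,   -0.873,   -9.511]), 'wrist_force': array([-0.03 ,  0.275, -0.799]), 'opening': np.float64(0.02), 'grasp_force': np.float64(117.519), 'q': array([-49.762, -10.458,  -6.23 ,  93.752,   0.787, 139.75 ])}
0.045 1301 y 0.008863429819736722 z med 0.539678713165779 max 0.6870681103673691 min 0.3523846260145498
0.075 178 y 0.00536564527960897 z med 0.6321801579151907 max 0.66677241018863 min 0.22707396577115643
0.105 41 y 0.001127235492737843 z med 0.2327938894702967 max 0.24506102856261158 min 0.2177174629026407
0.135 40 y 0.0003997354145606656 z med 0.23506428491585463 max 0.24751751272437983 min 0.22060333536658935
0.165 44 y 0.0009338618014889139 z med 0.23222684962138468 max 0.24667661609564404 min 0.21760289785500395
0.195 43 y 0.00041967105553015425 z med 0.23252421787026814 max 0.24664727746012527 min 0.21915821053432488
0.225 43 y -7.203550342545292e-05 z med 0.2296175009527507 max 0.24355548891335832 min 0.2136117375625853
0.255 10 y -0.0001827669410580673 z med 0.22848706816443637 max 0.23613019914616515 min 0.2164892399543393
tip 0.2503508658258595 [ 0.5355 -0.3761  0.236 ] zmin 0.21195757848304403
shift [-1.1 -1.3 62. ] twist -0.003
```

Request:
apply_moves(
  motion=[
    {"xyz": [-1, -1, 15], "twist": 0, "jaw": -1},
    {"xyz": [-2, -1, 32], "twist": 0, "jaw": -1},
    {"xyz": [-2, -1, 50], "twist": 0, "jaw": -1},
    {"xyz": [-2, -1, 62], "twist": 0, "jaw": -1},
    {"xyz": [-2, -1, 62], "twist": 0, "jaw": -1},
  ],
)

```text
time: 16.45
ee_pos: [0.2874, -0.3317, 0.1719]
tcp_rot: [-179.7, -0.8, -9.4]
wrist_force: [-0.3, 0.8, -1.6]
opening: 0.0207
grasp_force: 117.6
```

```bash
python3 -c "
from h import *
from blade import blade
st();go([.2875,-.3344,.1723],-9.4)
a=[]
for n in ('scene','top'):
  p,d=camera(n);np.savez(n+'9.npz',p=p,d=d)
  if n=='scene':blade(n,p,d,.13)
  u,v=((200,90) if n=='scene' else (300,180));a.append(cv2.resize(p[v:v+170,u:u+170,::-1],(400,400),interpolation=cv2.INTER_CUBIC))
cv2.imwrite('pics/c9.png',np.hstack(a))"
```

```text
{'time': np.float64(16.45), 'ee_pos': array([ 0.287, -0.332,  0.172]), 'tcp_rot': array([-179.657,   -0.825,   -9.378]), 'wrist_force': array([-0.276,  0.78 , -1.602]), 'opening': np.float64(0.021), 'grasp_force': np.float64(117.567), 'q': array([-49.58 , -11.523, -14.128,  86.986,   0.795, 139.799])}
shift [ 0.5  2.6 -0.5] twist 0.0
0.045 1180 y 0.008557535864572214 z med 0.4801894469364928 max 0.6256699912587336 min 0.28886664383477717
0.075 183 y 0.00486714874263707 z med 0.562861836829727 max 0.6075079854942269 min 0.1642486083857037
0.105 39 y -0.0002206508098048279 z med 0.17266992032801368 max 0.18240851744718675 min 0.1595640059609357
0.135 39 y -0.0006548102014389081 z med 0.16800584383622555 max 0.18504954854925415 min 0.1529515391057693
0.165 41 y -0.0008204900555568811 z med 0.16777092028792784 max 0.18279863831768994 min 0.15233707617696135
0.195 43 y -0.00024090682545341606 z med 0.1708600837451466 max 0.18192472688626032 min 0.1541539534309094
0.225 38 y -0.0004242938740394769 z med 0.16722584662270318 max 0.18001804614512912 min 0.15324072289298174
0.255 12 y -0.0014331402666929898 z med 0.16328691423386507 max 0.17310924197132976 min 0.15305052543757958
tip 0.24958242423636096 [ 0.534  -0.3717  0.1637] zmin 0.1464333644661234
```

View pics/c9.png

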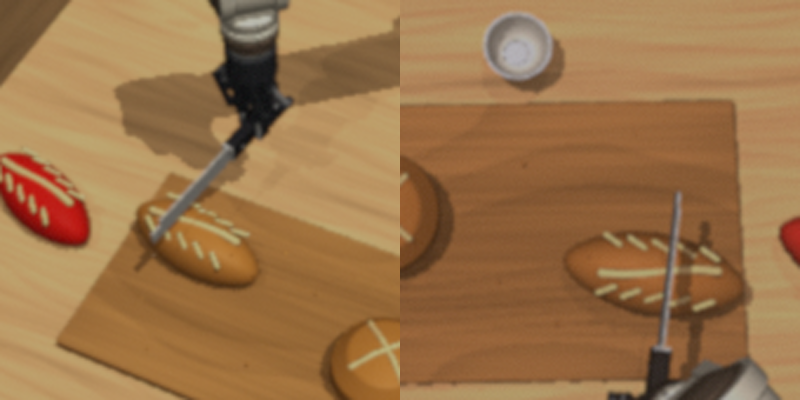

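Top view: the blade crosses the loaf at crop (672,270), and with parallax removed that is about its centre. The other things haven't moved. One last check of the loaf's axis angle.

```bash
python3 - <<'E'
from h import *
from scipy.optimize import least_squares
np.set_printoptions(precision=4,suppress=True)
B={}
for n,f in(('top','top0'),('scene','scene0')):
    z=np.load(f+'.npz');W=cloud(n,z['d']);a,b,c,d={'top':(355,265,455,325),'scene':(245,160,320,222)}[n]
    m=np.zeros((480,640),bool);m[b:d,a:c]=1;m&=(z['d']>0)&(W[...,2]>.035);B[n]=W[m]
def f(p,Q):
    u=np.array([np.cos(p[2]),np.sin(p[2])]);v=np.array([-u[1],u[0]]);D=Q[:,:2]-p[:2]
    x=abs(D@u)/p[3];y=abs(D@v)/p[4];z=np.maximum(Q[:,2]-.02-p[5],0)/(.085-p[5])
    return (x**p[6]+y**2+z**2+1e-9)**.5-1
for k,Q in list(B.items())+[('both',np.vstack(list(B.values())))]:
    r=least_squares(f,[.443,-.36,1.4,.115,.052,.02,2],args=(Q,),loss='soft_l1',f_scale=.03,bounds=([0,-1,0,.1,.04,0,1],[1,0,3,.14,.07,.06,4]))
    M=Q[Q[:,2]>.05];w,V=np.linalg.eigh(np.cov(M[:,:2].T));print(k,r.x,np.degrees(r.x[2]),np.median(abs(r.fun)),'mom',np.degrees(np.arctan(V[1,1]/V[0,1])))
    for zc in(.045,.06,.075,.09):
        s=Q[Q[:,2]>zc][:,:2].astype(np.float32);e=cv2.fitEllipse(cv2.convexHull(s));print(zc,np.round(e[0],4),np.round(e[1],4),e[2]-90)
z=np.load('top9.npz');
E
```

```text
top [ 0.4429 -0.3597  1.4049  0.1257  0.06    0.      2.0588] 80.49629814040698 0.02330334413853591 mom 79.84732893439752
0.045 [ 0.4425 -0.3585] [0.1003 0.2214] 79.74337768554688
0.06 [ 0.4429 -0.3585] [0.0988 0.2187] 80.27291870117188
0.075 [ 0.4432 -0.3552] [0.093  0.2034] 80.19105529785156
0.09 [ 0.4415 -0.3548] [0.0917 0.1743] 82.30409240722656
scene [ 0.4428 -0.3611  1.4074  0.1245  0.0593  0.      2.182 ] 80.6400545373796 0.032714331552742504 mom 82.39187280218471
0.045 [ 0.4492 -0.3591] [0.0961 0.2235] 80.45001220703125
0.06 [ 0.4489 -0.3582] [0.0955 0.2202] 80.37969970703125
0.075 [ 0.4479 -0.3588] [0.0941 0.1993] 79.65521240234375
0.09 [ 0.4476 -0.362 ] [0.0875 0.1693] 79.48036193847656
both [ 0.4429 -0.3601  1.409   0.1251  0.0598  0.      2.1028] 80.72693348336358 0.026411212772621595 mom 79.96309698063835
0.045 [ 0.4449 -0.359 ] [0.1055 0.2241] 79.64326477050781
0.06 [ 0.4453 -0.3583] [0.1036 0.2216] 79.65287780761719
0.075 [ 0.4458 -0.356 ] [0.0987 0.2058] 80.32420349121094
0.09 [ 0.4437 -0.3567] [0.0983 0.1745] 83.13812255859375
```

Request:
apply_moves(
  motion=[
    {"xyz": [0, 1, 0], "twist": 0, "jaw": -1},
    {"xyz": [0, 2, 0], "twist": 0, "jaw": -1},
    {"xyz": [0, 2, 0], "twist": 0, "jaw": -1},
    {"xyz": [0, 2, 0], "twist": 0, "jaw": -1},
    {"xyz": [0, 2, 0], "twist": 0, "jaw": -1},
  ],
)

```text
time: 17.18
ee_pos: [0.2873, -0.3344, 0.1728]
tcp_rot: [-179.7, -0.9, -9.4]
wrist_force: [-0.6, -0.2, -1.3]
opening: 0.02
grasp_force: 117.6
```

```bash
python3 -c "
from h import *
from blade import blade
st()
p,d=camera('scene');blade('scene',p,d,.13)
bot.job_done()"
```

```text
{'time': np.float64(17.175), 'ee_pos': array([ 0.287, -0.334,  0.173]), 'tcp_rot': array([-179.708,   -0.882,   -9.412]), 'wrist_force': array([-0.553, -0.201, -1.301]), 'opening': np.float64(0.02), 'grasp_force': np.float64(117.567), 'q': array([-49.812, -11.328, -13.865,  86.981,   0.794, 139.602])}
0.045 1188 y 0.008225429219509185 z med 0.4810423516594349 max 0.6269190025612132 min 0.28688270356285034
0.075 171 y 0.0035201129185508926 z med 0.5609173630575585 max 0.6072154846720237 min 0.16128712516461763
0.105 39 y -0.0008996306083482619 z med 0.17095426213636009 max 0.18581833551569904 min 0.15682816013554077
0.135 40 y -0.0015768945914648846 z med 0.17055893346665418 max 0.18588028102652704 min 0.15551681303071535
0.165 40 y -0.0007514146926066371 z med 0.16922800617648398 max 0.1824661482373525 min 0.1534973696882648
0.195 38 y -0.0013536726203506975 z med 0.1686273743951692 max 0.1828579317742668 min 0.15325098959794614
0.225 42 y -0.001449901115854311 z med 0.1675762596394067 max 0.18518437810107613 min 0.15268035336333802
0.255 9 y -0.0011459380389298032 z med 0.16154382093004924 max 0.17232084462507247 min 0.15608518691936044
tip 0.2503554511824417 [ 0.5341 -0.3765  0.1558] zmin 0.14789614272774726
the job is handed in; nothing more can be done
```

I handed the job in at about 17 s: the knife is drawn and held level, teeth down, straight across the middle of the long loaf, about 5 cm above the crust by measurement; I levelled it by pressing its teeth lightly (about 6 N or less) on the bread board, and it did not touch the loaves or the other things.

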